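Wedge the bench block level

ROBOT

A 6-joint arm with a two-finger parallel gripper is mounted at the origin on a cart in front of the work surface, level with it; the furniture and walls round the work are solid. World frame = base frame: x ahead of the robot, y to its left, z up, the work surface at z = 0. Lengths are in m, angles in degrees, forces in N, time in s.
With the tool pointing down it reaches from about 0.375 to 0.9 m from the base axis. Payload 3.1 kg.
Tool frame: the origin (TCP) lies at the very end of the fingers, on their centre line; the grasp point (between the pads) lies 19 mm behind it; z points along the fingers, y is the line along which they close (so a half turn about z gives the same grasp; the last joint's range is limited). The gripper opens to 87 mm and grips with 3 to 60 N. Pads are 19 mm wide; open, the fingers measure 117 mm over their backs; the gripper's body (75 mm by 190 mm) begins 51 mm behind the grasp point.
Start: joints at [58.757, 30.224, 82.088, -0, 67.689, -10.227], TCP at [0.224, 0.583, 0.223] pointing down, gripper open.
Joint ranges: [-176.69, 176.69], [-43.24, 126.21], [12.49, 139.97], [-82, 262], [0, 151.66], [-163.58, 163.58]. Speed limits (degrees/s): [159.86, 159.86, 180, 180, 180, 180].

INTERFACE

Orientations are given as a 3x3 rotation matrix whose columns are the frame's x, y, z axes.
In Python, from rig import bot, imaging gives the robot as it stands.
- The arm moves only by the tool drive_tool, never from a script. Its argument "deltas" is text: rows parted by semicolons, each of 5 numbers parted by spaces: the finger opening in mm, from 0 to 87, then the shift along the world's x, y, z in mm, then the turn about the world's z in rad. In form: jaw dx dy dz twist; .... A call has 1 to 12 rows; each row is the pose to reach, as a shift and turn from the pose commanded when the call began; what a row does not reach only later rows make up. A row lasts 1/10 s, in which the tool goes at most 50 mm and 8.59 degrees, less where a joint would pass 70% of its speed; a pose out of reach is approached as far as the arm can. A call with a gripper value outside its range is refused whole. The fingers move at their own pace and stop on an object; the grip force is fixed at half the most. Time passes only in rows, so rows that repeat a pose let the fingers close. It gives the time, the measured TCP pose, the force, the opening and the grip force at its end, in the units of the state.
- bot.read_state(): the state, without advancing time (a new reading comes with each control period).
- imaging.capture(name): name is "side" or "top"; returns the picture (480x640x3 uint8, red, green, blue); there is no depth.
- imaging.camera_model(name): a dict with "fx", "fy", "cx", "cy" (pixels), "dist" ([k1, k2, p1, p2, k3] as OpenCV has them; the pictures are not rectified), "T" (4x4, takes a point from camera to world coordinates). Camera axes: x right, y down, z forward; pixel columns grow to the right and rows downward; lengths in m; the calibration is good to about 2 mm. A picture is of the moment at which its call begins. camera_model takes no time and is no camera call.
- bot.hand_in(): hands the job in; it is judged then, once.
The state is a dict: "time_s": time; "joint_positions": joint angles; "qvel": joint speeds; "tau": joint torques, N m; "position": TCP position; "tcp_rot": TCP orientation; "force": force on the tool from outside, world axes, zero at the start; "moment": the same for the moment, N m; "opening": opening from 0.0 (shut) to 1.0 (fully open); "grasp_force": force on a finger pad.
Only numpy, scipy, OpenCV 4.12 (cv2) and the standard library are available. Lean on these libraries where they do the work, as an engineer would, in place of code of your own. Each camera call takes 0.05 s, during which the arm holds its last target. There are 200 camera calls.

TASK

Bring the bench block on the hinged levelling rest level: pick up the loose wooden wedge, lay it flat on the worktop in front of the rest, thin end first, and slide it straight in under the foot in the middle of the plate's low front edge until the plate is up against its two stop lugs and the wedge is snug by feel, so that it stays tight when you let go. Do not force it once it is tight, move the plate only with the wedge, never with the gripper, and leave the loupe, the tin and the bottle where they are.

Things in the scene. Friction and masses are not known exactly. Their poses are not given: they have to be found in the camera images.
- levelling_rest: Dark steel frame fixed on the worktop, no floor. Origin on the worktop under the plate's foot; +x runs from the open front to the hinge (the way the wedge goes in). Side rails at y = +-50 mm (10 wide, 14 high, x -14 to 142 mm). At x = 0 posts with stop lugs over the plate's corners, 43 mm high in all; between their ledges the mouth is 72 mm wide, 17 mm high.
- rest_plate: Aluminium plate 105 x 84 x 8 mm with a steel bench block 60 x 60 x 18 mm fixed on it, 0.7 kg in all. Origin on its hinge axis, 105 mm behind the foot, 30 mm up. Its z axis is vertical when level. The front starts 8 mm low (0.076 rad) and cannot rise past level: its corners then meet the stop lugs. The wedge may press on it with at most 28 N.
- foot_seat (a point): Centre of the underside of the plate's front edge, in line with a round-ended screw foot 12 mm across. The foot stands 9.5 to 13.5 mm below this point, not measured: its end starts 4.5 to 8.5 mm above the worktop and is 12.5 to 16.5 mm up at level, where the wedge tip is 47 to 72 mm past the foot. Only feel tells.
- wedge: Loose dark wooden wedge, about 0.09 kg, flat underside. Grip block at the back: 30 mm long (x), 24 mm wide (y), 40 mm high. Origin: centre of the block's underside; +x points to the thin tip. The ramp before the block is 22 mm wide and falls straight from 21.6 mm high at x = 14 mm to 3 mm at x = 107 mm (1 in 5). Ramp and underside are waxed (friction about 0.25), so it slides easily but holds.
- wedge_tip (a point): Middle of the lower edge of the wedge's thin end, 107 mm ahead of the wedge's origin. Sliding the wedge with the plate's weight on it takes a few N; at the stops the resistance climbs within a few mm. A push 11 to 14 N above that of the free wedge makes it snug, and friction then holds it.
- loupe_b: folding loupe, 28 x 69 x 14 mm, lying on the worktop; bystander. Origin under its middle.
- tin_b: small white round tin, 49 mm across, 20 mm high; bystander. Origin under its middle.
- bottle_b: small brown bottle with black cap, 39 mm across, 82 mm high; bystander. Origin under its middle.

How it is judged:
By the outcome, as a careful person would: the job done as asked, in the order asked, and still so for the second after the job is handed in, with the robot touching nothing.
It also fails if it takes over 64 s, if anything falls off the work surface, if the arm or the gripper's body presses on something with over 40 N, if the wrist force passes 120 N, or if a joint passes its speed limit or range.

## Working session

There is one attempt and no reset: what is moved stays moved. The work goes in short steps, Python scripts to look and compute and a tool call to move; the robot and the scene stay as the last step left them, time stands still between calls to the robot, and variables do not carry over. Pictures are saved under pics/ and viewed, at most 10 in all, crops included, and the job is handed in when it is done.

Besides the shell and the picture viewer there is one more tool, called after "Call:" as name(argument=value, ...) on one line, values as JSON. drive_tool: Moves the arm, as the interface text tells. Its arguments: {"type":"object","properties":{"deltas":{"type":"string"}},"required":["deltas"]}

```bash
mkdir -p pics; cat > h.py <<'E'
import numpy as np,cv2
from rig import bot,imaging
def ray(name,px):
    m=imaging.camera_model(name);K=np.array([[m['fx'],0,m['cx']],[0,m['fy'],m['cy']],[0,0,1.]])
    n=cv2.undistortPoints(np.array(px,float).reshape(-1,1,2),K,np.array(m['dist'])).reshape(-1,2)
    T=np.array(m['T']);return T[:3,3],np.c_[n,np.ones(len(n))]@T[:3,:3].T
def onplane(name,px,z):
    o,d=ray(name,px);return o+d*((np.asarray(z)-o[2])/d[:,2])[:,None]
def proj(name,P):
    m=imaging.camera_model(name);K=np.array([[m['fx'],0,m['cx']],[0,m['fy'],m['cy']],[0,0,1.]])
    Ti=np.linalg.inv(np.array(m['T']));r,_=cv2.Rodrigues(Ti[:3,:3])
    return cv2.projectPoints(np.array(P,float).reshape(-1,1,3),r,Ti[:3,3],K,np.array(m['dist']))[0].reshape(-1,2)
def snap(name,f):
    im=imaging.capture(name);cv2.imwrite(f'pics/{f}.png',im[:,:,::-1]);return im
E
python3 - <<'E'
from h import *
for n in('top','side'):
    snap(n,n+'0');m=imaging.camera_model(n);print(n,m['fx'],np.round(m['T'],3).tolist())
print(bot.read_state()['tcp_rot'])
E
```

```text
top 477.8808594933702 [[-0.026, -0.989, 0.147, 0.395], [-1.0, 0.028, 0.01, -0.226], [-0.014, -0.147, -0.989, 0.906], [0.0, 0.0, 0.0, 1.0]]
side 543.2982331869862 [[0.992, -0.067, 0.108, 0.448], [-0.127, -0.518, 0.846, -1.044], [-0.001, -0.853, -0.522, 0.587], [0.0, 0.0, 0.0, 1.0]]
[[-9.33493940e-01  3.58591804e-01 -9.91151668e-04]
 [ 3.58593036e-01  9.33492435e-01 -1.70522855e-03]
 [ 3.13751605e-04 -1.94724060e-03 -9.99998055e-01]]
```

View pics/top0.png

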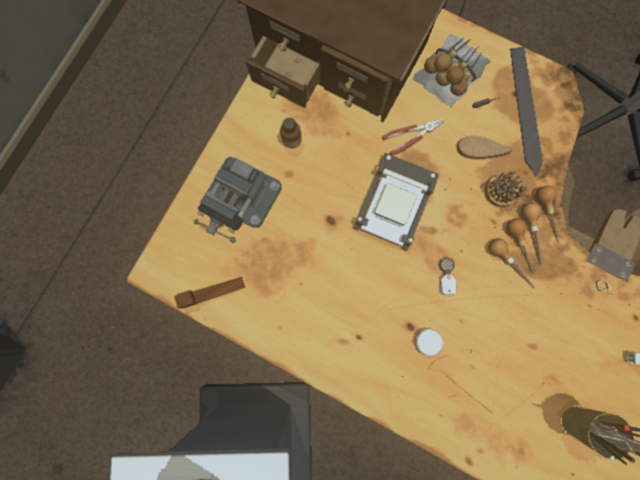

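View pics/side0.png

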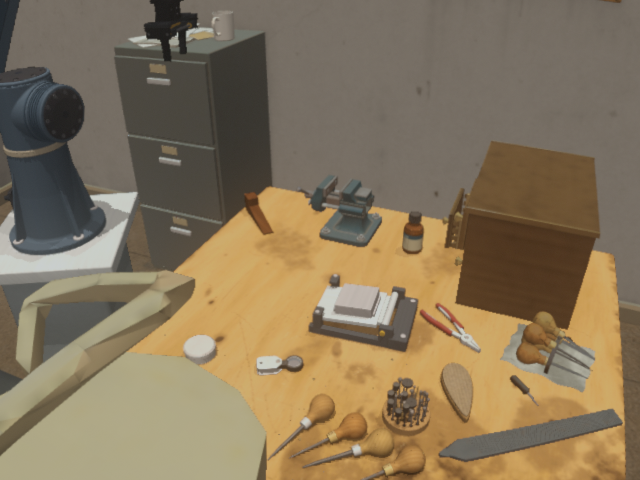

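Top: wedge at about (184,299) to (244,281), rest centred near (396,200), loupe (448,275), tin (429,342), bottle (291,133). I'm zooming in to see which end of the rest is the front.

```bash
python3 - <<'E'
from h import *
t=cv2.imread('pics/top0.png');s=cv2.imread('pics/side0.png')
a=cv2.resize(t[140:260,340:450],None,fx=5,fy=5,interpolation=cv2.INTER_CUBIC)[:, :400] if 0 else cv2.resize(t[145:255,345:445],(400,440),interpolation=cv2.INTER_CUBIC)
b=cv2.resize(s[265:355,300:430],(400,277),interpolation=cv2.INTER_CUBIC)
c=cv2.resize(t[270:315,165:255],(400,200),interpolation=cv2.INTER_CUBIC)
o=np.zeros((480,800,3),np.uint8);o[:440,:400]=a;o[:277,400:]=b;o[280:480,400:]=c
cv2.imwrite('pics/z.png',o)
E
```

```text
(no output)
```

View pics/z.png

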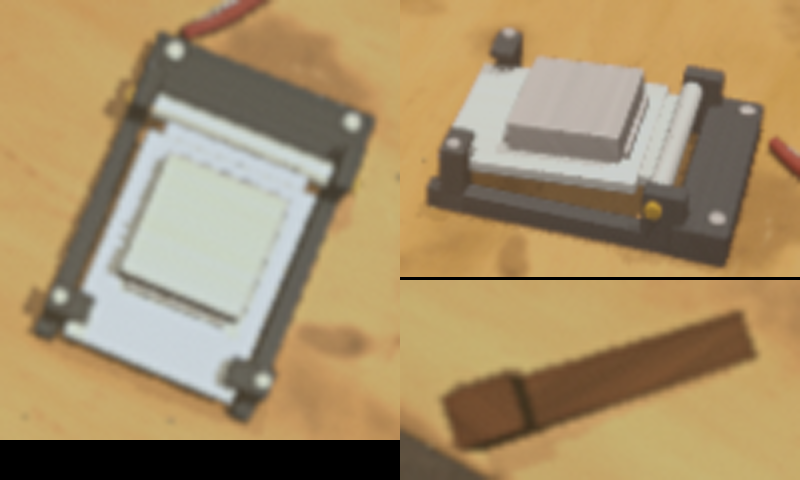

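The front (lug posts) faces the robot: post screws are at about (360,219) and (411,240) in the top view, with the hinge further away. The wedge's block is at left with the tip at (243.5,282).

```bash
python3 - <<'E'
from h import *
def tri(pt,ps):
    o1,d1=ray('top',[pt]);o2,d2=ray('side',[ps]);d1=d1[0]/np.linalg.norm(d1);d2=d2[0]/np.linalg.norm(d2)
    A=np.c_[d1,-d2];s=np.linalg.lstsq(A,o2-o1,rcond=None)[0];a=o1+s[0]*d1;b=o2+s[1]*d2
    return (a+b)/2,np.linalg.norm(a-b)
P=[]
for n,a,b in [('FL',(360,219),(335.1,275.7)),('FR',(410.75,240.25),(317.2,311.8)),('BL',(388.75,157.5),(412.8,300.7)),('BR',(433,175.5),(403,335.9))]:
    p,e=tri(a,b);P.append(p);print(n,p.round(4),round(e,4))
F=onplane('top',[(360,219),(410.75,240.25)],.043);print(F.round(4),np.linalg.norm(F[0]-F[1]))
B=onplane('top',[(388.75,157.5),(433,175.5)],P[2][2]);print(B.round(4))
u=F[0]-F[1];print('yaw from front',np.degrees(np.arctan2(-u[0],u[1])),'axis',np.degrees(np.arctan2(*(B.mean(0)-F.mean(0))[[1,0]])),'front mid',F.mean(0),np.linalg.norm(B.mean(0)-F.mean(0)))
w=onplane('top',[(243.5,281.8),(176.7,302.2),(192.4,297.5)],[.002,.04,.04]);print(w.round(4))
d=w[0]-w[1];print('wedge yaw',np.degrees(np.arctan2(d[1],d[0])),np.hypot(d[0],d[1]),'origin',w[0]-.107*np.r_[d[:2],0]/np.hypot(*d[:2]),(w[1]+w[2])/2)
for n,px,h in [('loupe',(448,277),.01),('tin',(429,342),.02),('bottle',(290,123),.08)]:print(n,onplane('top',[px],h).round(3))
s=bot.read_state();print(s['position'],s['time_s'],s['opening'])
E
```

```text
FL [ 0.5649 -0.3025  0.0433] 0.001
FR [ 0.5231 -0.3932  0.0429] 0.0013
BL [ 0.6864 -0.3638  0.0245] 0.0008
BR [ 0.6485 -0.4456  0.0246] 0.0011
[[ 0.5645 -0.3025  0.043 ]
 [ 0.5224 -0.3931  0.043 ]] 0.09989923679489492
[[ 0.686  -0.3637  0.0245]
 [ 0.648  -0.4456  0.0245]]
yaw from front -24.88447448065335 axis -24.701215654575368 front mid [ 0.54343505 -0.34783182  0.043     ] 0.1372272197838095
[[ 0.4579 -0.0812  0.002 ]
 [ 0.4218  0.0334  0.04  ]
 [ 0.4295  0.0052  0.04  ]]
wedge yaw -72.53893008207226 0.1201834576717074 origin [0.42579803 0.02086118 0.002     ] [0.42566916 0.01930888 0.04      ]
loupe [[ 0.456 -0.465  0.01 ]]
tin [[ 0.339 -0.42   0.02 ]]
bottle [[ 0.738 -0.18   0.08 ]]
[0.22377701 0.58285553 0.22165827] 0.1 1.0011513088338688
```

Call:
drive_tool(deltas="60 50 -140 0 -0.225; 60 101 -281 0 -0.45; 60 151 -422 0 -0.675; 60 202 -563 0 -0.9; 60 202 -563 0 -0.9; 60 202 -563 -40 -0.9; 60 202 -563 -80 -0.9; 60 202 -563 -80 -0.9; 60 202 -563 -80 -0.9; 60 202 -563 -80 -0.9; 60 202 -563 -80 -0.9; 60 202 -563 -80 -0.9")

```text
time_s: 1.3
position: [0.4239, 0.0254, 0.1439]
tcp_rot: [[-0.299, 0.954, 0.0], [0.954, 0.299, 0.0], [0.0, 0.0, -1.0]]
force: [0.5, 0.8, 0.0]
opening: 0.692
grasp_force: 0.0
```

Call:
drive_tool(deltas="60 0 0 0 0; 60 0 0 0 0; 60 0 0 0 0; 60 0 0 0 0")

```text
time_s: 1.7
position: [0.4228, 0.0288, 0.1446]
tcp_rot: [[-0.302, 0.953, -0.001], [0.953, 0.302, 0.0], [0.0, -0.0, -1.0]]
force: [-0.1, 0.0, -1.0]
opening: 0.694
grasp_force: 0.0
```

Call:
drive_tool(deltas="60 3 -9 -40 0; 60 3 -9 -80 0; 60 3 -9 -110 0; 60 3 -9 -125 0; 60 3 -9 -132 0; 60 3 -9 -136 0; 60 3 -9 -136 0; 60 3 -9 -136 0")

```text
time_s: 2.5
position: [0.4272, 0.0185, 0.0092]
tcp_rot: [[-0.3, 0.954, 0.002], [0.954, 0.3, -0.0], [-0.001, 0.002, -1.0]]
force: [0.6, -0.5, 0.2]
opening: 0.693
grasp_force: 0.0
```

```bash
python3 - <<'E'
from h import *
t=snap('top','t1')[:,:,::-1];s=snap('side','s1')[:,:,::-1]
o=np.hstack([cv2.resize(t[230:350,130:270],(460,394),interpolation=2),cv2.resize(s[150:260,210:300],(322,394),interpolation=2)]);cv2.imwrite('pics/z1.png',o)
E
```

```text
(no output)
```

View pics/z1.png

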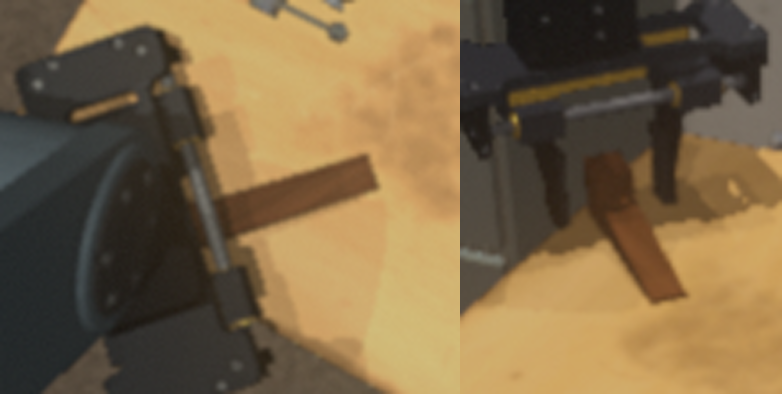

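The wedge block stands between the two fingers and the ramp is clear. I'll close the gripper.

Call:
drive_tool(deltas="10 0 0 0 0; 10 0 0 0 0; 10 0 0 0 0; 10 0 0 0 0; 10 0 0 0 0; 10 0 0 0 0; 10 0 0 0 0; 10 0 0 0 0")

```text
time_s: 3.4
position: [0.4266, 0.0183, 0.0084]
tcp_rot: [[-0.299, 0.954, -0.0], [0.954, 0.299, -0.0], [-0.0, -0.0, -1.0]]
force: [0.1, -0.8, 0.0]
opening: 0.275
grasp_force: 30.0
```

Call:
drive_tool(deltas="10 0 0 10 0; 10 0 0 30 0; 10 0 0 60 0; 10 0 0 60 0; 10 0 0 60 0")

```text
time_s: 3.9
position: [0.427, 0.0183, 0.0691]
tcp_rot: [[-0.299, 0.954, 0.002], [0.954, 0.299, -0.0], [-0.001, 0.002, -1.0]]
force: [-0.8, -0.5, -1.6]
opening: 0.272
grasp_force: 30.0
```

```bash
python3 - <<'E'
from h import *
t=snap('top','t2')[:,:,::-1];s=snap('side','s2')[:,:,::-1]
print(bot.read_state()['position'])
o=np.hstack([cv2.resize(t[230:350,130:270],(460,394),interpolation=2),cv2.resize(s[150:260,210:300],(322,394),interpolation=2)]);cv2.imwrite('pics/z2.png',o)
E
```

```text
[0.42609222 0.01844785 0.06800741]
```

View pics/z2.png

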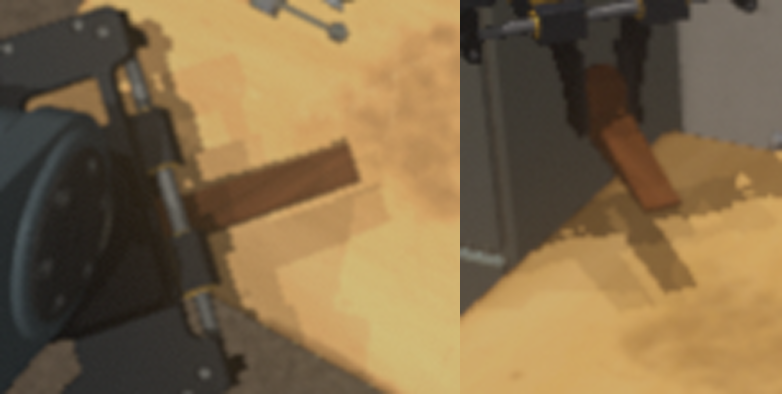

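The wedge is held and lifted about 60 mm. The tip in the top view is at about (236.8,279). I'll work out the tip position in the tool frame, then the transport shift.

```bash
python3 - <<'E'
from h import *
s=bot.read_state();p=np.array(s['position'])
t=onplane('top',[(236.8,279.)],.0615)[0];d=t-p;R=np.array(s['tcp_rot'])
print(t,np.degrees(np.arctan2(d[1],d[0])),np.hypot(*d[:2]),'tool y ang',np.degrees(np.arctan2(R[1,1],R[0,1])))
F=np.array([.5434,-.3478]);a=np.radians(-24.8);u=np.array([np.cos(a),np.sin(a)])
L=np.hypot(*d[:2]);g=F-u*(L+.030);print('tcp goal',g,'shift',g-p[:2],'twist',np.radians(-24.8)-(np.arctan2(R[1,1],R[0,1])-np.pi/2), 'u',u,L)
E
```

```text
[ 0.45906728 -0.07889063  0.0615    ] -71.28531892835058 0.10277225034321286 tool y ang 17.41799403925475
tcp goal [ 0.42287234 -0.2921084 ] shift [-0.00321988 -0.31055626] twist 0.833953327222561 u [ 0.90777748 -0.41945208] 0.10277225034321286
```

Call:
drive_tool(deltas="10 0 -40 0 0.12; 10 0 -80 0 0.24; 10 -1 -120 0 0.36; 10 -2 -160 0 0.48; 10 -2 -200 0 0.6; 10 -3 -240 0 0.72; 10 -3 -280 0 0.834; 10 -4 -310 0 0.834; 10 -4 -310 0 0.834; 10 -4 -310 0 0.834; 10 -4 -310 0 0.834; 10 -4 -310 0 0.834")

```text
time_s: 5.2
position: [0.4221, -0.2898, 0.0679]
tcp_rot: [[-0.908, 0.418, -0.002], [0.418, 0.908, 0.002], [0.002, 0.001, -1.0]]
force: [0.1, 0.4, -0.4]
opening: 0.272
grasp_force: 30.0
```

```bash
python3 - <<'E'
from h import *
t=snap('top','t3')[:,:,::-1];s=snap('side','s3')[:,:,::-1]
print(bot.read_state()['position'])
o=np.hstack([cv2.resize(t[140:280,290:450],(450,394),interpolation=2),cv2.resize(s[230:350,230:330],(328,394),interpolation=2)]);cv2.imwrite('pics/z3.png',o)
E
```

```text
[ 0.42250498 -0.29030345  0.06820774]
```

View pics/z3.png

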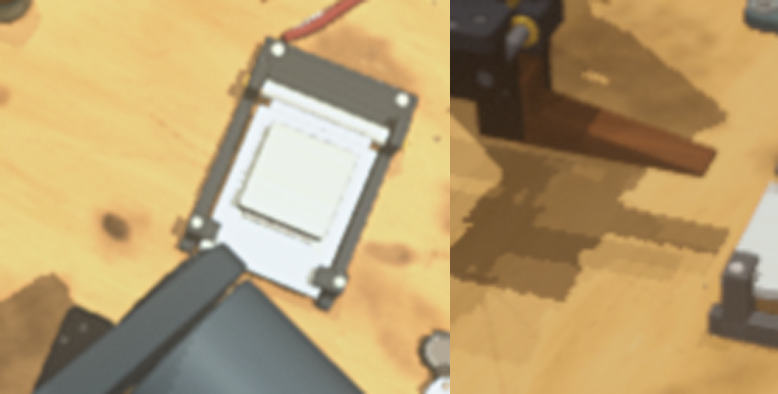

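Side view shows the tip at about (712,163) in the crop, level and in front of the mouth. I'll lower it, with a 1.5 mm lateral trim.

Call:
drive_tool(deltas="10 -1 -1 -25 0; 10 -1 -1 -45 0; 10 -1 -1 -55 0; 10 -1 -1 -57 0; 10 -1 -1 -58 0; 10 -1 -1 -58 0; 10 -1 -1 -58 0")

```text
time_s: 6.0
position: [0.422, -0.293, 0.0111]
tcp_rot: [[-0.908, 0.419, 0.001], [0.419, 0.908, -0.001], [-0.001, -0.001, -1.0]]
force: [-0.3, -0.6, -0.6]
opening: 0.276
grasp_force: 30.0
```

Call:
drive_tool(deltas="10 0 0 -0.5 0; 10 0 0 -1 0; 10 0 0 -1 0; 10 0 0 -1 0")

```text
time_s: 6.4
position: [0.4216, -0.2927, 0.0094]
tcp_rot: [[-0.908, 0.419, 0.0], [0.419, 0.908, -0.0], [-0.0, -0.0, -1.0]]
force: [-0.1, 0.6, -0.9]
opening: 0.27
grasp_force: 30.0
```

```bash
python3 - <<'E'
from h import *
s=snap('side','s4')[:,:,::-1]
p=np.array(bot.read_state()['position']);print(p,bot.read_state()['force'])
u=np.array([.9078,-.4195]);v=np.array([.4195,.9078]);F=np.array([.5434,-.3478]);d=p[:2]-F;print(d@u,d@v)
o=cv2.resize(s[260:350,230:350],(800,600),interpolation=2)
for k,x in ((.0,1),(.107,2)):
    q=proj('side',[np.r_[p[:2]+u*k,0.0]])[0];print(q)
cv2.imwrite('pics/z4.png',o)
E
```

```text
[ 0.42160601 -0.29267785  0.00945198] [-0.01264093  0.15565684 -1.02337005]
-0.13368833151361081 -0.0010526903781335195
[252.03132207 298.81374087]
[310.44040506 310.79610497]
```

View pics/z4.png

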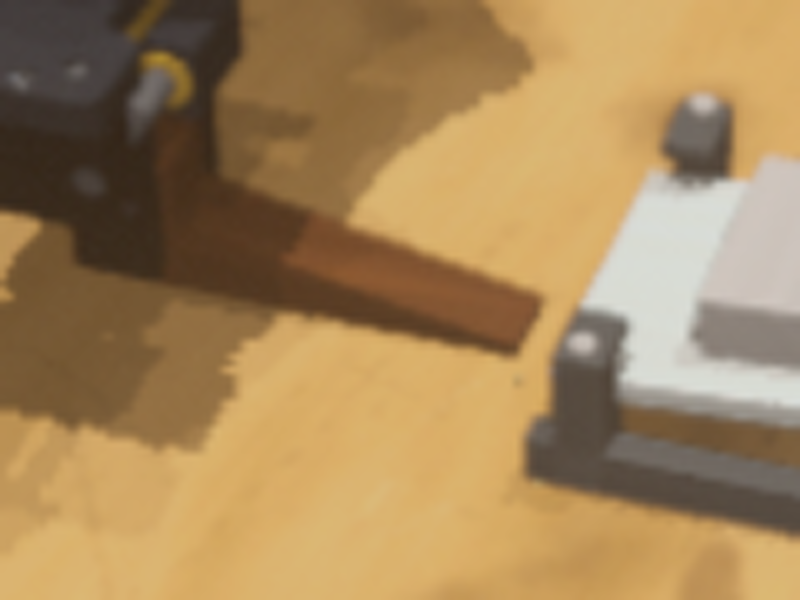

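The tip is at about (530,327) in the crop, consistent with the predicted position and roughly 28 mm before the foot. I'll lower it to contact.

Call:
drive_tool(deltas="10 0 0 -0.5 0; 10 0 0 -0.5 0; 10 0 0 -0.5 0")

```text
time_s: 6.75
position: [0.4216, -0.2926, 0.0088]
tcp_rot: [[-0.908, 0.419, -0.0], [0.419, 0.908, 0.0], [0.0, 0.0, -1.0]]
force: [-0.8, -0.1, -1.1]
opening: 0.275
grasp_force: 30.0
```

Call:
drive_tool(deltas="10 0 0 -0.5 0; 10 0 0 -0.5 0; 10 0 0 -0.5 0")

```text
time_s: 7.05
position: [0.4217, -0.2927, 0.0084]
tcp_rot: [[-0.908, 0.419, 0.0], [0.419, 0.908, -0.0], [-0.0, -0.0, -1.0]]
force: [0.1, -0.6, -0.4]
opening: 0.275
grasp_force: 30.0
```

Call:
drive_tool(deltas="10 0 0 -0.5 0; 10 0 0 -0.5 0; 10 0 0 -0.5 0")

```text
time_s: 7.35
position: [0.4217, -0.2927, 0.0083]
tcp_rot: [[-0.908, 0.419, 0.0], [0.419, 0.908, -0.0], [-0.0, -0.0, -1.0]]
force: [-0.6, -0.1, 5.3]
opening: 0.276
grasp_force: 30.0
```

Call:
drive_tool(deltas="10 1 0.4 0.3 0; 10 3 -0.5 0.3 0; 10 5 -1.4 0.3 0; 10 7 -2.3 0.3 0; 10 9 -3.2 0.3 0; 10 11 -4.1 0.3 0; 10 13 -5.1 0.3 0")

```text
time_s: 8.05
position: [0.4343, -0.2973, 0.0083]
tcp_rot: [[-0.908, 0.419, -0.001], [0.419, 0.908, 0.001], [0.001, 0.0, -1.0]]
force: [-2.6, 1.9, 6.0]
opening: 0.275
grasp_force: 30.0
```

Call:
drive_tool(deltas="10 1.8 -0.8 0 0; 10 3.6 -1.7 0 0; 10 5.4 -2.5 0 0; 10 7.3 -3.4 0 0")

```text
time_s: 8.45
position: [0.4416, -0.3008, 0.0083]
tcp_rot: [[-0.908, 0.419, -0.001], [0.419, 0.908, 0.001], [0.001, 0.0, -1.0]]
force: [-2.0, 0.4, 5.4]
opening: 0.274
grasp_force: 30.0
```

Call:
drive_tool(deltas="10 1.8 -0.8 0 0; 10 3.6 -1.7 0 0; 10 5.4 -2.5 0 0; 10 7.3 -3.4 0 0; 10 9.1 -4.2 0 0")

```text
time_s: 8.95
position: [0.4508, -0.305, 0.0083]
tcp_rot: [[-0.908, 0.419, -0.001], [0.419, 0.908, 0.001], [0.001, 0.0, -1.0]]
force: [-1.9, 0.5, 4.3]
opening: 0.271
grasp_force: 30.0
```

Call:
drive_tool(deltas="10 1.8 -0.8 0.2 0; 10 3.6 -1.7 0.2 0; 10 5.4 -2.5 0.2 0; 10 7.3 -3.4 0.2 0; 10 9.1 -4.2 0.2 0")

```text
time_s: 9.45
position: [0.4602, -0.3096, 0.0083]
tcp_rot: [[-0.908, 0.419, -0.0], [0.419, 0.908, 0.0], [0.0, 0.0, -1.0]]
force: [-1.4, 1.5, 2.8]
opening: 0.276
grasp_force: 30.0
```

Call:
drive_tool(deltas="10 1.8 -0.8 0 0; 10 3.6 -1.7 0 0; 10 5.4 -2.5 0 0; 10 7.3 -3.4 0 0; 10 9.1 -4.2 0 0")

```text
time_s: 9.95
position: [0.4694, -0.3139, 0.0083]
tcp_rot: [[-0.908, 0.419, 0.0], [0.419, 0.908, 0.0], [-0.0, 0.0, -1.0]]
force: [-1.3, 0.5, 2.4]
opening: 0.272
grasp_force: 30.0
```

Call:
drive_tool(deltas="10 1.8 -0.8 0 0; 10 3.6 -1.7 0 0; 10 5.4 -2.5 0 0; 10 7.3 -3.4 0 0; 10 9.1 -4.2 0 0")

```text
time_s: 10.45
position: [0.4761, -0.3164, 0.0083]
tcp_rot: [[-0.908, 0.419, -0.005], [0.419, 0.908, 0.004], [0.006, 0.001, -1.0]]
force: [-7.7, 2.4, 8.9]
opening: 0.27
grasp_force: 30.0
```

Call:
drive_tool(deltas="10 0 0 0.3 0; 10 0 0 0.3 0; 10 0.5 -0.2 0.3 0; 10 0.9 -0.4 0.3 0; 10 0.9 -0.4 0.3 0")

```text
time_s: 10.95
position: [0.4776, -0.317, 0.0084]
tcp_rot: [[-0.908, 0.419, -0.003], [0.419, 0.908, 0.003], [0.004, 0.001, -1.0]]
force: [-5.4, 2.6, 4.8]
opening: 0.274
grasp_force: 30.0
```

```bash
python3 - <<'E'
from h import *
t=snap('top','t5')[:,:,::-1]
s=snap('side','s5')[:,:,::-1];s0=cv2.imread('pics/s4.png')
o=np.hstack([cv2.resize(s[265:345,295:395],(400,320),interpolation=2),cv2.resize(cv2.imread('pics/side0.png')[265:345,295:395],(400,320),interpolation=2)]);cv2.imwrite('pics/z5.png',o)
E
```

```text
(no output)
```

View pics/z5.png

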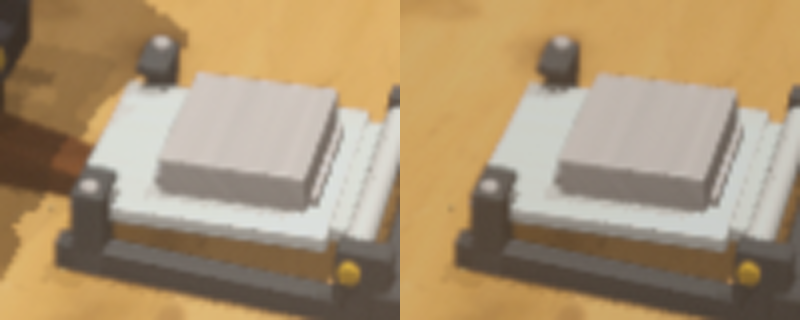

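The wedge is under the front edge at about (70,160) in the crop, and the plate is just starting to rise. Resistance is about 6 N. I'll continue in small steps.

Call:
drive_tool(deltas="10 0.9 -0.4 0 0; 10 1.8 -0.8 0 0; 10 2.7 -1.3 0 0; 10 3.6 -1.7 0 0; 10 4.5 -2.1 0 0")

```text
time_s: 11.55
position: [0.4818, -0.3189, 0.0084]
tcp_rot: [[-0.908, 0.419, -0.004], [0.419, 0.908, 0.003], [0.005, 0.001, -1.0]]
force: [-6.2, 3.1, 4.6]
opening: 0.27
grasp_force: 30.0
```

Call:
drive_tool(deltas="10 0.9 -0.4 0 0; 10 1.8 -0.8 0 0; 10 2.7 -1.3 0 0; 10 3.6 -1.7 0 0; 10 4.5 -2.1 0 0")

```text
time_s: 12.05
position: [0.4863, -0.321, 0.0084]
tcp_rot: [[-0.908, 0.419, -0.004], [0.419, 0.908, 0.003], [0.005, 0.001, -1.0]]
force: [-5.8, 3.2, 5.2]
opening: 0.276
grasp_force: 30.0
```

Call:
drive_tool(deltas="10 0.9 -0.4 0.2 0; 10 1.8 -0.8 0.2 0; 10 2.7 -1.3 0.2 0; 10 3.6 -1.7 0.2 0; 10 4.5 -2.1 0.2 0")

```text
time_s: 12.55
position: [0.4909, -0.3231, 0.0084]
tcp_rot: [[-0.908, 0.419, -0.004], [0.419, 0.908, 0.003], [0.005, 0.001, -1.0]]
force: [-5.0, 2.8, 4.0]
opening: 0.274
grasp_force: 30.0
```

Call:
drive_tool(deltas="10 0.9 -0.4 0 0; 10 1.8 -0.8 0 0; 10 2.7 -1.3 0 0; 10 3.6 -1.7 0 0")

```text
time_s: 12.95
position: [0.4946, -0.3248, 0.0084]
tcp_rot: [[-0.908, 0.419, -0.004], [0.419, 0.908, 0.003], [0.005, 0.001, -1.0]]
force: [-5.4, 3.0, 4.1]
opening: 0.272
grasp_force: 30.0
```

Call:
drive_tool(deltas="10 0.9 -0.4 0 0; 10 1.8 -0.8 0 0; 10 2.7 -1.3 0 0")

```text
time_s: 13.25
position: [0.4973, -0.3261, 0.0084]
tcp_rot: [[-0.908, 0.419, -0.004], [0.419, 0.908, 0.003], [0.005, 0.001, -1.0]]
force: [-5.2, 2.2, 4.2]
opening: 0.273
grasp_force: 30.0
```

Call:
drive_tool(deltas="10 0.9 -0.4 0 0; 10 1.8 -0.8 0 0; 10 1.8 -0.8 0 0")

```text
time_s: 13.55
position: [0.4995, -0.3272, 0.0084]
tcp_rot: [[-0.908, 0.419, -0.003], [0.419, 0.908, 0.003], [0.004, 0.001, -1.0]]
force: [-4.0, 2.5, 2.8]
opening: 0.275
grasp_force: 30.0
```

Call:
drive_tool(deltas="10 0.9 -0.4 0 0; 10 1.8 -0.8 0 0; 10 1.8 -0.8 0 0")

```text
time_s: 13.85
position: [0.5015, -0.3281, 0.0084]
tcp_rot: [[-0.908, 0.419, -0.003], [0.419, 0.908, 0.002], [0.003, 0.001, -1.0]]
force: [-4.1, 2.6, 2.4]
opening: 0.272
grasp_force: 30.0
```

Call:
drive_tool(deltas="10 0.9 -0.4 0 0; 10 1.8 -0.8 0 0; 10 1.8 -0.8 0 0")

```text
time_s: 14.15
position: [0.5036, -0.3292, 0.0084]
tcp_rot: [[-0.908, 0.419, -0.002], [0.419, 0.908, 0.002], [0.003, 0.001, -1.0]]
force: [-3.9, 2.5, 1.4]
opening: 0.268
grasp_force: 30.0
```

Call:
drive_tool(deltas="10 0.5 -0.2 0 0; 10 0.9 -0.4 0 0; 10 0.9 -0.4 0 0")

```text
time_s: 14.45
position: [0.505, -0.33, 0.0085]
tcp_rot: [[-0.908, 0.419, -0.001], [0.419, 0.908, 0.001], [0.001, 0.0, -1.0]]
force: [-4.1, 1.7, 0.4]
opening: 0.273
grasp_force: 30.0
```

Call:
drive_tool(deltas="10 0.5 -0.2 0 0; 10 0.9 -0.4 0 0; 10 0.9 -0.4 0 0")

```text
time_s: 14.75
position: [0.5064, -0.3309, 0.0085]
tcp_rot: [[-0.908, 0.419, 0.0], [0.419, 0.908, -0.0], [-0.0, 0.0, -1.0]]
force: [-2.1, 1.7, -2.6]
opening: 0.272
grasp_force: 30.0
```

Call:
drive_tool(deltas="10 0.5 -0.2 0 0; 10 0.9 -0.4 0 0; 10 0.9 -0.4 0 0")

```text
time_s: 15.05
position: [0.5074, -0.3315, 0.0086]
tcp_rot: [[-0.908, 0.42, 0.0], [0.42, 0.908, -0.0], [-0.001, -0.0, -1.0]]
force: [-1.5, 0.7, -4.7]
opening: 0.275
grasp_force: 30.0
```

Call:
drive_tool(deltas="10 0.5 -0.2 0 0; 10 0.9 -0.4 0 0; 10 0.9 -0.4 0 0")

```text
time_s: 15.35
position: [0.5081, -0.3317, 0.0088]
tcp_rot: [[-0.908, 0.419, 0.0], [0.419, 0.908, -0.0], [-0.0, 0.0, -1.0]]
force: [-2.8, 1.5, -4.1]
opening: 0.276
grasp_force: 30.0
```

Call:
drive_tool(deltas="10 0 0 -0.3 0; 10 0 0 -0.6 0; 10 0 0 -0.6 0; 10 0 0 -0.6 0")

```text
time_s: 15.75
position: [0.5081, -0.3318, 0.0085]
tcp_rot: [[-0.908, 0.419, 0.0], [0.419, 0.908, -0.0], [-0.0, -0.0, -1.0]]
force: [-2.4, 1.5, -2.4]
opening: 0.275
grasp_force: 30.0
```

Call:
drive_tool(deltas="10 0.5 -0.2 0 0; 10 0.9 -0.4 0 0; 10 0.9 -0.4 0 0; 10 0.9 -0.4 0 0")

```text
time_s: 16.15
position: [0.5089, -0.3321, 0.0084]
tcp_rot: [[-0.908, 0.419, 0.0], [0.419, 0.908, -0.0], [-0.0, -0.0, -1.0]]
force: [-3.0, 1.6, -0.8]
opening: 0.273
grasp_force: 30.0
```

Call:
drive_tool(deltas="10 0.5 -0.2 -0.2 0; 10 0.9 -0.4 -0.2 0; 10 0.9 -0.4 -0.2 0; 10 0.9 -0.4 -0.2 0")

```text
time_s: 16.55
position: [0.5098, -0.3325, 0.0084]
tcp_rot: [[-0.908, 0.419, 0.0], [0.419, 0.908, -0.0], [-0.0, -0.0, -1.0]]
force: [-3.9, 2.6, 2.5]
opening: 0.272
grasp_force: 30.0
```

Call:
drive_tool(deltas="10 0.5 -0.2 0 0; 10 0.9 -0.4 0 0; 10 0.9 -0.4 0 0; 10 0.9 -0.4 0 0")

```text
time_s: 16.95
position: [0.5106, -0.3329, 0.0084]
tcp_rot: [[-0.908, 0.419, -0.0], [0.419, 0.908, -0.0], [0.0, -0.0, -1.0]]
force: [-5.3, 2.6, 3.4]
opening: 0.271
grasp_force: 30.0
```

Call:
drive_tool(deltas="10 0.5 -0.2 0 0; 10 0.9 -0.4 0 0; 10 0.9 -0.4 0 0; 10 0.9 -0.4 0 0")

```text
time_s: 17.35
position: [0.5109, -0.333, 0.0084]
tcp_rot: [[-0.908, 0.419, -0.001], [0.419, 0.908, 0.001], [0.001, 0.0, -1.0]]
force: [-6.5, 1.8, 4.6]
opening: 0.271
grasp_force: 30.0
```

Call:
drive_tool(deltas="10 0.5 -0.2 0 0; 10 0.9 -0.4 0 0; 10 0.9 -0.4 0 0; 10 0.9 -0.4 0 0")

```text
time_s: 17.75
position: [0.5112, -0.333, 0.0084]
tcp_rot: [[-0.908, 0.419, -0.003], [0.419, 0.908, 0.002], [0.003, 0.0, -1.0]]
force: [-7.5, 2.5, 4.9]
opening: 0.273
grasp_force: 30.0
```

Call:
drive_tool(deltas="10 0.5 -0.2 0 0; 10 0.9 -0.4 0 0; 10 0.9 -0.4 0 0; 10 0.9 -0.4 0 0")

```text
time_s: 18.15
position: [0.5114, -0.333, 0.0085]
tcp_rot: [[-0.908, 0.419, -0.004], [0.419, 0.908, 0.002], [0.004, 0.0, -1.0]]
force: [-9.6, 2.0, 5.9]
opening: 0.269
grasp_force: 30.0
```

Call:
drive_tool(deltas="10 0.5 -0.2 0 0; 10 0.9 -0.4 0 0; 10 0.9 -0.4 0 0; 10 0.9 -0.4 0 0")

```text
time_s: 18.55
position: [0.5117, -0.3331, 0.0084]
tcp_rot: [[-0.908, 0.419, -0.005], [0.419, 0.908, 0.003], [0.006, 0.001, -1.0]]
force: [-10.5, 2.8, 6.7]
opening: 0.269
grasp_force: 30.0
```

Call:
drive_tool(deltas="10 0.5 -0.2 0 0; 10 0.9 -0.4 0 0; 10 0.9 -0.4 0 0; 10 0.9 -0.4 0 0")

```text
time_s: 18.95
position: [0.5121, -0.3332, 0.0084]
tcp_rot: [[-0.908, 0.419, -0.006], [0.419, 0.908, 0.004], [0.007, 0.001, -1.0]]
force: [-11.7, 5.4, 8.9]
opening: 0.273
grasp_force: 30.0
```

Call:
drive_tool(deltas="10 0.5 -0.2 0 0; 10 0.9 -0.4 0 0; 10 0.9 -0.4 0 0; 10 0.9 -0.4 0 0")

```text
time_s: 19.35
position: [0.5122, -0.3331, 0.0084]
tcp_rot: [[-0.908, 0.419, -0.008], [0.419, 0.908, 0.005], [0.009, 0.001, -1.0]]
force: [-12.2, 4.2, 9.5]
opening: 0.273
grasp_force: 30.0
```

```bash
python3 - <<'E'
from h import *
s=snap('side','s6')[:,:,::-1]
r=bot.read_state();f=np.array(r['force']);print(f,f[:2]@[-.9078,.4195])
o=np.hstack([cv2.resize(s[265:345,295:395],(400,320),interpolation=2),cv2.resize(cv2.imread('pics/side0.png')[265:345,295:395],(400,320),interpolation=2)]);cv2.imwrite('pics/z6.png',o)
E
```

```text
[-12.80357802   4.50525214  10.20572613] 13.513041394925184
```

View pics/z6.png

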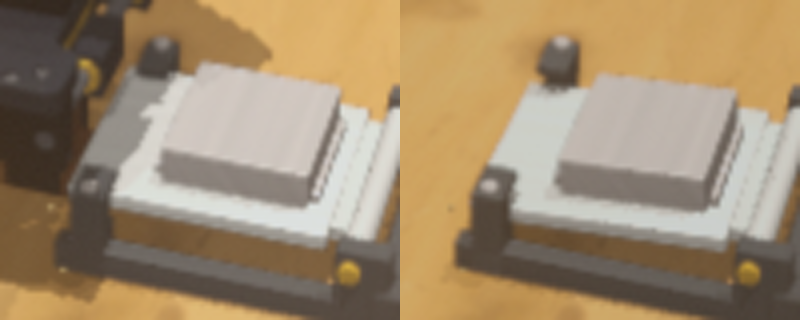

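The plate's front is up at the lugs: block edges are about 8–10 px higher in the crop than at the start. The push is about 13.5 N with a down-press of 10 N. One more small step, then unload and release.

Call:
drive_tool(deltas="10 0.5 -0.2 0 0; 10 1 -0.5 0 0; 10 1 -0.5 0 0; 10 1 -0.5 0 0")

```text
time_s: 19.8
position: [0.5127, -0.3332, 0.0084]
tcp_rot: [[-0.908, 0.419, -0.009], [0.419, 0.908, 0.006], [0.011, 0.001, -1.0]]
force: [-13.2, 4.6, 10.9]
opening: 0.276
grasp_force: 30.0
```

Call:
drive_tool(deltas="10 0.5 -0.2 0.1 0; 10 0.8 -0.4 0.1 0; 10 0.8 -0.4 0.1 0; 10 0.8 -0.4 0.1 0")

```text
time_s: 20.2
position: [0.5127, -0.3332, 0.0084]
tcp_rot: [[-0.908, 0.418, -0.011], [0.418, 0.908, 0.007], [0.012, 0.002, -1.0]]
force: [-15.5, 4.9, 11.1]
opening: 0.271
grasp_force: 30.0
```

Call:
drive_tool(deltas="10 -1.5 0.7 0 0; 10 -3 1.4 0 0; 10 -4.5 2.1 0 0; 10 -4.5 2.1 0 0; 10 -4.5 2.1 0 0")

```text
time_s: 20.7
position: [0.5127, -0.3333, 0.0084]
tcp_rot: [[-0.908, 0.419, -0.002], [0.419, 0.908, 0.002], [0.002, 0.001, -1.0]]
force: [-4.2, 4.0, 3.7]
opening: 0.277
grasp_force: 30.0
```

Call:
drive_tool(deltas="10 -1 1 0 0; 10 -1 1 0 0; 40 -1 1 0.3 0; 40 -1 1 0.3 0; 40 -1 1 0.3 0; 40 -1 1 0.3 0; 40 -1 1 0.3 0")

```text
time_s: 21.4
position: [0.5128, -0.3334, 0.0085]
tcp_rot: [[-0.908, 0.419, 0.001], [0.419, 0.908, -0.001], [-0.001, -0.0, -1.0]]
force: [0.0, 0.1, -0.3]
opening: 0.454
grasp_force: 0.0
```

Call:
drive_tool(deltas="40 -1 1 20 0; 40 -1 1 50 0; 40 -1 1 90 0; 40 -40 19 120 0; 40 -80 38 120 0; 40 -100 110 120 0; 40 -100 150 120 0; 40 -100 190 120 0; 40 -100 190 120 0; 40 -100 190 120 0; 40 -100 190 120 0; 40 -100 190 120 0")

```text
time_s: 22.6
position: [0.4135, -0.1449, 0.1286]
tcp_rot: [[-0.907, 0.421, 0.002], [0.421, 0.907, -0.001], [-0.002, -0.0, -1.0]]
force: [0.3, 0.7, 0.6]
opening: 0.459
grasp_force: 0.0
```

```bash
python3 - <<'E'
from h import *
t=snap('top','t7')[:,:,::-1];s=snap('side','s7')[:,:,::-1]
r=bot.read_state();print(r['position'],r['force'],r['time_s'])
o=np.hstack([cv2.resize(t[145:265,340:460],(400,400),interpolation=2),cv2.resize(s[265:365,275:375],(400,400),interpolation=2)]);cv2.imwrite('pics/z7.png',o)
E
```

```text
[ 0.41298484 -0.14452997  0.12841895] [-0.89012102  0.65994709 -0.25365946] 22.7
```

View pics/z7.png

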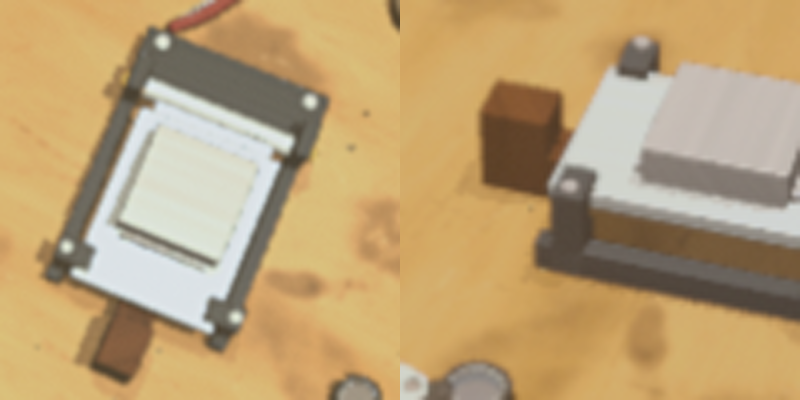

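The wedge sits flat and centred in the mouth, with its block at about (125,340) in the crop. The plate is up under both lugs and the robot is clear, so I'm handing in.

```bash
python3 -c "
from rig import bot
print(bot.hand_in())"
```

```text
the job is handed in; nothing more can be done
None
```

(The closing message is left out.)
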